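# Refit the battery cover of a soap dispenser

## Task

The white soap dispenser is lying face down on the glass ledge with fresh cells in its open battery bay. Pick up its battery cover, hook the tongue of the cover under the brow at the far end of the bay while the cover slants, then pivot the near end down until it snaps flat under the catch, and let go. Press only as hard as the click needs so the plastic does not crack, and leave everything else on the ledge where it is.

Things in the scene. Friction and masses are not known exactly. Their poses are not given: they have to be found in the camera images.
- dispenser: white plastic soap dispenser lying face down, fixed: 190 (x) x 82 (y) x 50 mm high shell, steel spout at +x. Origin: centre of underside; z up; its x within 0.4 rad of world x. The battery cradle in its top (bay, brow, ledges, catch) sits up to 8 mm off mid place in x and 4 in z, level, not measured: feel for it. It cracks at 35 N (all contacts with the cover added), 20 N from the gripper.
- slot (a point): lower edge of the brow at mid width, cradle in mid place (dispenser frame 28.5, 0, 53.5 mm; truly up to 8 off in x, 4 in z). The brow, 5 thick and 67 wide, overhangs the bay's +x end. The slot under it is 53 wide, 8.5 high and 11.5 deep (end wall 11.5 past the edge). Its floor, 8.5 below this point, runs out 23.5 mm into the bay; before it lie the cells (0.6 lower).
- home (a point): where the cover's origin lies when home, cradle in mid place (dispenser frame -9.5, 0, 49 mm; truly off like the slot, plus play of 0.8 in x, 1.5 in y): plate on two side ledges (4 above the slot floor, each 7.5 wide), its top flush with the bay walls, tongue in the slot. The bay is 53 wide; its -x wall is 42 behind this point.
- catch (a point): nose tip, at rest, of the sprung catch at the bay's -x end, cradle in mid place (dispenser frame -47, 0, 56.7 mm; off like the slot), 24 wide. Its upper face is a ramp rising at 55 degrees towards -x for 8 mm. The cover's near edge, pushed down it, drives the catch back 2 to 4 mm (3.6 N, plus 1.2 N per mm); then it springs out over the cover. It takes about 4 to 15 N down on the ridge.
- latch (a joint): how far the catch is pushed back towards -x, in m: 0 when sprung fully out (as at the start), 0.002 to 0.004 while the cover's near edge is passing or hangs on its nose, back below 0.001 once it has clicked over the cover
- cover: loose white plastic battery cover, 60 g, lying right way up on the glass. Origin: centre of the underside of an 80 mm length; x points to the tongue, z up. A plate x -40 to 37, y -25 to 25, z 0 to 6 mm; a tongue (the lip) x 37 to 49, y -15 to 15, z 0 to 3; and on top a finger ridge along x, x -38 to -2, y -6 to 6 (12 wide to pinch), z 6 to 20. Turned up to 0.5 rad from the world axes.
- cover_lip (a point): middle of the tongue's end, at its underside (cover frame 49, 0, 0 mm)
- cover_rear (a point): middle of the cover's near end (the one away from the tongue), at its underside (cover frame -40, 0, 0 mm)
- pump: bystander: empty white plastic pump dispenser, 62 mm round, 158 high with its springy head; origin under its centre
- toothbrush: bystander: ribbed green toothbrush lying along x between the dispenser and the cover, 193 mm long, 16 high; origin on the underside near the middle
- pillbox: bystander: closed round blue pill box, 68 mm across, 27 high; origin under its centre
- pusher: bystander: steel cuticle pusher, 124 mm long, 7 thick, lying across y nearest the robot; origin on its underside in the middle
- tray: bystander: oval white ceramic tray, about 96 x 156 x 14 mm; origin under its centre
- tumbler: bystander: glass tumbler, 70 mm across, 95 high; origin under its centre
Mind the look-alikes: they are no part of the job. Leave any red look-alike of the cover alone.

How it is judged (in metres and radians):
On the way:
1. the tongue has been dipped to the height of the slot at the far end of the bay while the cover slants, its near end still raised by more than 0.12 rad (x of cover_lip in the frame of dispenser above 0.02 m and y of cover_lip in the frame of dispenser between -0.008 and 0.008 m and z of cover_lip in the frame of dispenser between 0.036 and 0.056 m and angle between cover's own z axis and vertical above 0.12 rad), for 0.1 s.
At the end, for the whole second after the job is handed in: The cover lies flat in the bay under the brow and the catch, which has sprung back over it to within 1.2 mm: its origin within 10 mm of the home point along x, 3 mm along y and 5.5 mm in height, level within 0.04 rad, in line with the dispenser within 0.08 rad, at rest and let go (x of cover in the frame of dispenser between -0.0195 and 0.0005 m and y of cover in the frame of dispenser between -0.003 and 0.003 m and z of cover in the frame of dispenser between 0.0435 and 0.0545 m and value of joint latch below 0.0012 m and angle between the z axis of cover and the z axis of dispenser, either way round below 0.04 rad and angle between the x axis of cover and the x axis of dispenser, either way round below 0.08 rad and linear speed of cover below 0.02 m/s); the robot touches nothing.
It fails at once if the cover is forced against the dispenser with more than 35 N (contact force between cover and dispenser above 35 N).
It fails at once if the gripper or arm presses on the dispenser itself with more than 20 N (contact force between the arm and dispenser above 20 N).
It fails at once if a bystander is shifted by more than 15 mm (distance of any of pump, toothbrush, pillbox, pusher, tray, tumbler from where it was at the start of the episode above 0.015 m).
It also fails if it takes over 61 s, if anything falls off the work surface, if the arm or the gripper's body presses on something with over 40 N, if the wrist force passes 120 N, or if a joint passes its speed limit or range.

## Robot

A 7-joint arm with a two-finger parallel gripper is mounted at the origin on the work surface. World frame = base frame: x ahead of the robot, y to its left, z up, the work surface at z = 0. Lengths are in mm, angles in rad, forces in N, time in s.
With the tool pointing down it reaches from about 400 to 875 mm from the base axis. Payload 4.4 kg.
Tool frame: the origin (TCP) lies at the very end of the fingers, on their centre line; the grasp point (between the pads) lies 19 mm behind it; z points along the fingers, y is the line along which they close (so a half turn about z gives the same grasp; the last joint's range is limited). The gripper opens to 85 mm and grips with 20 to 120 N. Pads are 22 mm wide; open, the fingers measure 114 mm over their backs; the gripper's body (76 mm by 85 mm) begins 54 mm behind the grasp point. The pads swing forward as they close: fully open they stand 13 mm farther back than shut.
Start: joints at [-1.411, 0.628, 0.038, 1.517, -0.027, 0.996, -0.02], TCP at [145.5, 633.52, 231.313] pointing down, gripper open.
Joint ranges: [-3.06, 3.06], [-0.37, 2.12], [-1.25, 1.32], [0.18, 2.47], [-1.1, 4.24], [0.23, 1.98], [-2.94, 2.94]. Speed limits (rad/s): [2.57, 2.57, 3.14, 3.14, 3.14, 3.14, 3.14].

## Interface

Orientations are given as [roll, pitch, yaw] about the fixed x, y, z axes, in that order (R = Rz(yaw) Ry(pitch) Rx(roll)).
In Python, from cell import monitor, viewer, workorder gives the robot as it stands.
- The arm moves only by the tool arm_command, never from a script. Its argument "series" is one flat list of numbers, 5 for each row, row after row: the opening in per cent of the stroke, from 0 (shut) to 100 (fully open), then the shift along the tool's x, y, z in cm, then the turn about the tool's z in degrees. In form: [claw, x, y, z, roll, claw, x, y, z, roll, ...]. A call has exactly 5 rows; each row is the pose to reach, as a shift and turn from the pose commanded when the call began, along the tool's axes at that moment; what a row does not reach only later rows make up. A row lasts 1/12 s, in which the tool goes at most 41.7 mm and 7.16 degrees, less where a joint would pass 70% of its speed; a pose out of reach is approached as far as the arm can. A call with a gripper value outside its range is refused whole. The fingers move at their own pace and stop on an object; the grip force is fixed at half the most. Time passes only in rows, so rows that repeat a pose let the fingers close, or fill a call up. It gives the time, the measured TCP pose, the force, the opening and the grip force at its end, in the units of the state.
- monitor.read_state(): the state, without advancing time (a new reading comes with each control period).
- viewer.get_image(name): name is "side" or "top"; returns (picture, depth): 384x512x3 uint8, red, green, blue; 384x512 float32, mm along the optical axis (not along the pixel's ray), 0 where there is no reading.
- viewer.camera_model(name): a dict with "mtx" (3x3 intrinsics, pixels), "R" (3x3) and "t" (3): a world point X has camera coordinates R X + t. Camera axes: x right, y down, z forward; pixel columns grow to the right and rows downward; lengths in mm; the calibration is good to about 2 mm. A picture is of the moment at which its call begins. camera_model takes no time and is no camera call.
- workorder.finish_job(): hands the job in; it is judged then, once.
The state is a dict: "clock": time; "qpos": joint angles; "qd": joint speeds; "tau": joint torques, N m; "eef_pos": TCP position; "tool_rot": TCP orientation; "force": force on the tool from outside, world axes, zero at the start; "torque": the same for the moment, N m; "width": finger opening in mm; "gripper_force": force on a finger pad.
Only numpy, scipy, OpenCV 4.12 (cv2) and the standard library are available. Lean on these libraries where they do the work, as an engineer would, in place of code of your own. Each camera call takes 0.05 s, during which the arm holds its last target. There are 200 camera calls.

## Working session

There is one attempt and no reset: what is moved stays moved. The work goes in short steps, Python scripts to look and compute and a tool call to move; the robot and the scene stay as the last step left them, time stands still between calls to the robot, and variables do not carry over. Pictures are saved under pics/ and viewed, at most 10 in all, crops included, and the job is handed in when it is done.

Besides the shell and the picture viewer there is one more tool, called after "Call:" as name(argument=value, ...) on one line, values as JSON. arm_command: Moves the arm, as the interface text tells. Its arguments: {"type":"object","properties":{"series":{"type":"array","items":{"type":"number"}}},"required":["series"]}

```bash
mkdir -p pics
python3 - <<'E'
from cell import monitor, viewer
import cv2, numpy as np
s=monitor.read_state(); print(s)
ims=[]
for n in("top","side"):
    p,d=viewer.get_image(n); m=viewer.camera_model(n); print(n,m)
    np.savez(f"pics/{n}0.npz",p=p,d=d,**m); cv2.imwrite(f"pics/{n}0.png",cv2.resize(p[:,:,::-1],(768,576),interpolation=cv2.INTER_CUBIC))
E
```

```text
{'clock': 0.0, 'qpos': array([-1.41081132,  0.62934826,  0.03844004,  1.51839338, -0.02698622,
        0.99629029, -0.0199986 ]), 'qd': array([ 2.08357226e-04, -1.80026420e-03,  1.14418086e-03, -1.64768819e-04,
        4.60686460e-04,  2.74357451e-03, -7.31856470e-05]), 'tau': array([-3.84975028e-04, -5.63396645e+01,  1.22633748e+00, -1.93450034e+01,
        1.10313058e-02,  1.02637513e-02, -9.82934267e-06]), 'eef_pos': array([145.34918696, 632.8870918 , 230.37956087]), 'tool_rot': array([-3.13967173e+00,  3.64347619e-05,  2.91581756e+00]), 'force': array([ 0.35013084, -0.09631727,  0.20567076]), 'torque': array([ 0.05388822, -0.01014418, -0.0130449 ]), 'gripper_force': 0.0, 'width': 85.32779048027737}
top {'mtx': array([[405.81743697,   0.        , 251.74186389],
       [  0.        , 405.81743697, 188.93349866],
       [  0.        ,   0.        ,   1.        ]]), 'R': array([[-0.02237608, -0.99946398,  0.02389684],
       [-0.99453702,  0.01981536, -0.1024864 ],
       [ 0.10195794, -0.02605954, -0.99444732]]), 't': array([   3.58800511,  492.30586476, 1089.49302601])}
side {'mtx': array([[352.87886052,   0.        , 256.78562216],
       [  0.        , 352.87886052, 190.15633358],
       [  0.        ,   0.        ,   1.        ]]), 'R': array([[ 0.79078206, -0.61197002, -0.01250733],
       [-0.40563417, -0.50863544, -0.75944118],
       [ 0.45839356,  0.60562586, -0.65045573]]), 't': array([-386.19196866,  276.47673945,  702.76892999])}
```

View pics/top0.png

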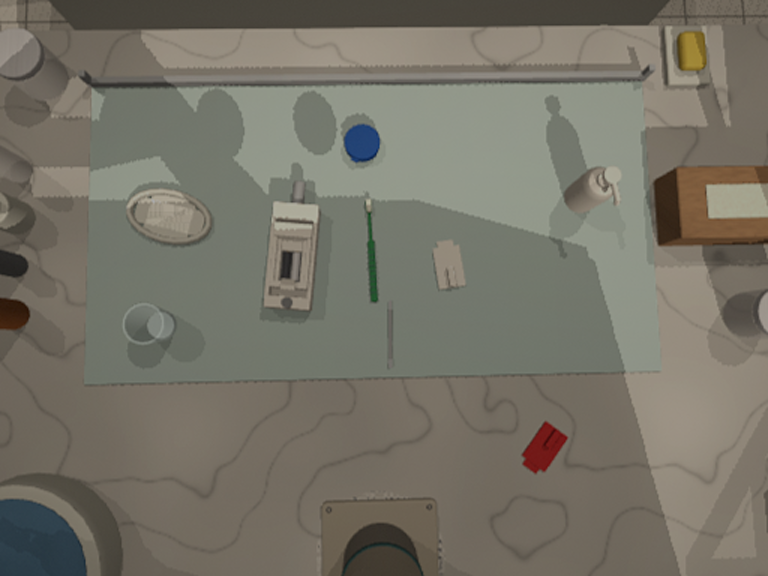

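View pics/side0.png

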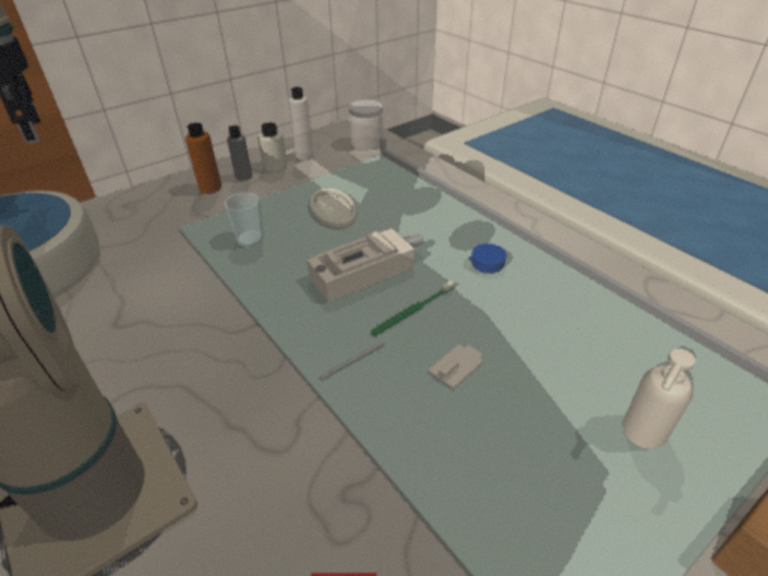

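```bash
cat > h.py <<'E'
import numpy as np, cv2
from cell import monitor, viewer
def cloud(d,m):
    v,u=np.mgrid[:d.shape[0],:d.shape[1]]; K=m["mtx"]
    c=np.stack([(u-K[0,2])/K[0,0]*d,(v-K[1,2])/K[1,1]*d,d],-1)
    return (c-m["t"])@m["R"]   # R^T (c - t)
def go(x,y,z,yaw):
    s=monitor.read_state(); p=s["eef_pos"]; w=s["tool_rot"][2]
    dx,dy=x-p[0],y-p[1]; c,n=np.cos(w),np.sin(w)
    dyaw=(yaw-w+np.pi/2)%np.pi-np.pi/2
    print("shift cm",np.round([(c*dx+n*dy)/10,(n*dx-c*dy)/10,(p[2]-z)/10],2),"roll deg",round(-np.degrees(dyaw),1),"at",np.round(p,1),round(w,3),"t",round(s["clock"],2))
E
python3 - <<'E'
from h import *
f={n:np.load(f"pics/{n}0.npz") for n in("top","side")}
for n in f:
    P=cloud(f[n]["d"],f[n]); 
    if n=="top":
        for name,(u0,u1,v0,v1),zl in(("cover",(285,315,155,198),(3,40)),("ridge",(285,315,155,198),(13,40)),("disp",(170,216,125,212),(40,80)),("spout",(170,216,112,136),(10,35))):
            q=P[v0:v1,u0:u1].reshape(-1,3); q=q[(q[:,2]>zl[0])&(q[:,2]<zl[1])]
            r=cv2.minAreaRect(q[:,:2].astype(np.float32)); print(name,len(q),r,q[:,2].mean(),np.median(q[:,:2],0))
        g=P[150:200,320:360].reshape(-1,3); print("glass z",g[:,2].mean(),g[:,2].std())
        np.set_printoptions(linewidth=220)
        print(np.round(P[132:212:2,172:216:2,2]).astype(int))
E
```

```text
cover 1281 ((528.4216918945312, -142.47879028320312), (82.8434066772461, 120.32256317138672), 88.33473205566406) 11.551166736156757 [ 526.96183372 -140.44701369]
ridge 397 ((530.4688720703125, -141.736572265625), (66.82139587402344, 109.96661376953125), 86.30839538574219) 17.18937771171696 [ 521.82920236 -139.42473014]
disp 2108 ((559.747314453125, 146.27210998535156), (82.57318878173828, 220.5285186767578), 84.07148742675781) 58.988273017189385 [551.87660094 145.19134098]
spout 234 ((682.4752197265625, 155.61636352539062), (126.56874084472656, 67.34590911865234), 89.30789947509766) 11.241342338818182 [689.81235524 168.41409521]
glass z 14.754698189915402 83.24787917147069
[[   7    4    8   11    9    4    4    9    6    5    8    8   51   52   46   41    7   12   11    5    9    8]
 [   4   12    9   10    8   58   58   56   57    5    9   41   48   50   49   12   10    7    9    9    9   10]
 [   8   11   12   10   11   62   61   58   59   59   55   60   59   61   60   59   59   58   58   60    7    7]
 [   9   10    6   11    8   60   64   56   58   65   57   55   58   61   60   
[... 3402 characters left out ...]
   14    7    6    6]
 [   9    7   60   59   60   57   58   56   62   60   59   65   58   58   57   62   59   57    8    9    9    9]
 [   8   10   62   61   61   61   61   57   58   55   62   61   59   59   58   62   60   55   13    7    6    5]
 [   6    9    9   41   50   59   56   57   59   58   60   59   57   58   58   62   60   53   11   10   10    6]
 [   7    8    7    8    4    9    3   10   10   11   10    9   10   24   33   40   47   45    9    8    9   12]
 [   8    7    9    7    8    9    7    5    9    9    8    4   11    7    9    7    8    6    8   12   12   11]
 [   5   10    8   10    6    7    8    6   10    4    6   10   11   11   14    4    7   10   12   10    7    6]]
```

```bash
cat > fit.py <<'E'
from h import *
from scipy.optimize import differential_evolution as DE
def loc(q,p):
    c,s=np.cos(p[2]),np.sin(p[2]); d=q[:,:2]-p[:2]
    return c*d[:,0]+s*d[:,1], -s*d[:,0]+c*d[:,1]
def box(X,Y,a,b,c,d,w=1.5):
    g=lambda t:1/(1+np.exp(-np.clip(t/w*2,-40,40)))
    return g(X-a)*g(b-X)*g(Y-c)*g(d-Y)
def hcov(X,Y):
    h=np.maximum(box(X,Y,-40,37,-25,25)*6,box(X,Y,37,49,-15,15)*3); return np.maximum(h,20*box(X,Y,-38,-2,-6,6))
def hdis(X,Y): return 50*box(X,Y,-95,95,-41,41)
def fit(q,h,x0,r,clip):
    f=lambda p:np.sum(np.minimum(abs(h(*loc(q,p))+p[3]-q[:,2]),clip))
    return DE(f,[(x0[i]-r[i],x0[i]+r[i]) for i in range(4)],seed=1,tol=1e-7,maxiter=150)
E
python3 - <<'E'
from fit import *
f=np.load("pics/top0.npz"); P=cloud(f["d"],f)
q=P[150:203,280:322].reshape(-1,3); q=q[abs(q[:,2])<100]
r=fit(q,hcov,(527,-140,.1,8),(20,20,.5,4),8); print("cover",r.x,r.fun/len(q))
q=P[120:220,165:225].reshape(-1,3); q=q[abs(q[:,2])<100]
r=fit(q,hdis,(555,148,-.1,8),(25,25,.35,4),15); p=r.x; print("disp",p,r.fun/len(q))
np.save("disp.npy",p)
X,Y=loc(q,p); Z=q[:,2]-p[3]
for nm,yl in (("mid",(-10,10)),("catchw",(-22,22)),("wall",(27,31)),("wall-",(-31,-27))):
    print(nm)
    for a in range(-80,70,4):
        k=(X>=a)&(X<a+4)&(Y>yl[0])&(Y<yl[1]); print((a,round(float(np.median(Z[k])),1),int(k.sum())) if k.any() else (a,),end=" ")
    print()
E
```

```text
cover [ 5.25710459e+02 -1.38773395e+02  1.24387402e-01  8.60283249e+00] 1.7542758441490045
disp [ 5.45526402e+02  1.48796087e+02 -9.74441003e-02  8.69148148e+00] 3.775516172708236
mid
(-80, 50.9, 9) (-76, 47.2, 8) (-72, 19.8, 9) (-68, 20.1, 15) (-64, 60.5, 21) (-60, 61.7, 10) (-56, 63.9, 14) (-52, 67.3, 7) (-48, 62.1, 11) (-44, 44.0, 7) (-40, 45.5, 11) (-36, 43.6, 11) (-32, 44.7, 12) (-28, 44.6, 12) (-24, 43.7, 12) (-20, 45.9, 11) (-16, 43.5, 11) (-12, 44.6, 11) (-8, 42.5, 10) (-4, 44.1, 11) (0, 44.1, 12) (4, 40.7, 12) (8, 47.1, 12) (12, 47.0, 8) (16, 47.2, 12) (20, 45.5, 11) (24, 47.0, 11) (28, 47.1, 15) (32, 61.4, 13) (36, 59.7, 11) (40, 60.7, 12) (44, 59.4, 11) (48, 62.0, 12) (52, 59.8, 8) (56,) (60, 32.8, 19) (64, 48.9, 14) (68, 49.8, 11) 
catchw
(-80, 49.3, 26) (-76, 47.0, 10) (-72, 19.6, 23) (-68, 20.1, 24) (-64, 20.9, 38) (-60, 58.5, 29) (-56, 61.7, 29) (-52, 63.9, 18) (-48, 56.9, 24) (-44, 44.0, 17) (-40, 45.8, 27) (-36, 43.6, 24) (-32, 44.5, 27) (-28, 44.6, 24) (-24, 45.7, 25) (-20, 44.1, 22) (-16, 44.7, 26) (-12, 44.6, 24) (-8, 44.2, 26) (-4, 44.8, 25) (0, 43.6, 23) (4, 42.
[... 627 characters left out ...]
54.4, 1) (28, 55.7, 2) (32, 61.9, 1) (36, 59.7, 2) (40, 59.3, 2) (44, 59.7, 4) (48, 60.8, 3) (52, 58.1, 1) (56,) (60, 33.9, 5) (64, 51.1, 2) (68, 48.4, 2) 
wall-
(-80, 51.2, 2) (-76, 49.9, 2) (-72, 17.0, 1) (-68, 19.0, 2) (-64, 19.7, 2) (-60, 45.1, 5) (-56, 56.4, 2) (-52, 55.7, 2) (-48, 55.6, 4) (-44, 56.2, 2) (-40, 58.1, 3) (-36, 60.9, 1) (-32, 55.2, 2) (-28, 57.6, 1) (-24, 55.9, 3) (-20, 58.1, 2) (-16, 57.1, 4) (-12, 56.3, 2) (-8, 56.8, 2) (-4, 59.4, 1) (0, 56.9, 2) (4, 57.0, 1) (8, 57.9, 1) (12, 54.6, 4) (16, 57.7, 4) (20, 57.4, 1) (24, 56.9, 2) (28, 54.2, 1) (32, 59.7, 2) (36, 58.4, 1) (40, 57.4, 2) (44, 58.2, 3) (48, 60.6, 3) (52, 58.5, 3) (56,) (60, 36.4, 4) (64, 49.0, 4) (68, 48.2, 2)
```

Call:
arm_command(series=[100, -3.6, -1.7, 0, 0, 100, -7.2, -3.5, 0, 0, 100, -10.8, -5.2, 0, 0, 100, -14.4, -7, 0, 0, 100, -18, -8.7, 0, 0])

```text
clock: 0.52
eef_pos: [302.4, 506.7, 230.9]
tool_rot: [-3.141, -0.0, 2.916]
force: [0.4, 0.3, 1.3]
width: 85.5
gripper_force: 0.0
```

Call:
arm_command(series=[100, -3.6, -1.7, 0, 0, 100, -7.2, -3.5, 0, 0, 100, -10.8, -5.2, 0, 0, 100, -14.4, -7, 0, 0, 100, -18, -8.7, 0, 0])

```text
clock: 0.93
eef_pos: [458.4, 381.5, 231.0]
tool_rot: [-3.141, -0.001, 2.916]
force: [1.1, -0.1, 0.5]
width: 85.2
gripper_force: 0.0
```

```bash
python3 -c "
from h import *
go(506,-141,120,.124)"
```

```text
shift cm [-16.34 -49.86  11.1 ] roll deg -20.0 at [458.4 381.5 231. ] 2.916 t 0.93
```

Call:
arm_command(series=[100, -1.2, -3.8, 0, 0, 100, -2.4, -7.6, 0, 0, 100, -3.6, -11.4, 0, 0, 100, -4.9, -15.2, 0, 0, 100, -6.2, -19, 0, 0])

```text
clock: 1.35
eef_pos: [474.9, 182.3, 231.0]
tool_rot: [-3.141, -0.001, 2.916]
force: [-0.3, -0.6, 0.5]
width: 85.4
gripper_force: 0.0
```

Call:
arm_command(series=[100, -1.2, -3.8, 0, 0, 100, -2.4, -7.6, 0, 0, 100, -3.6, -11.4, 0, 0, 100, -4.9, -15.2, 0, 0, 100, -6.2, -19, 0, 0])

```text
clock: 1.77
eef_pos: [492.7, -16.6, 231.2]
tool_rot: [-3.142, -0.0, 2.916]
force: [1.3, 0.5, -0.1]
width: 85.2
gripper_force: 0.0
```

Call:
arm_command(series=[100, -1, -3, 1, -5, 100, -2, -6, 3, -10, 100, -3, -9, 6, -15, 100, -3.9, -11.9, 9, -20, 100, -3.9, -11.9, 11.1, -20])

```text
clock: 2.18
eef_pos: [503.6, -147.0, 118.5]
tool_rot: [-3.138, -0.001, -3.023]
force: [0.2, -0.2, -0.4]
width: 85.4
gripper_force: 0.0
```

Run:
```python
from fit import *
go(505.9,-141.3,18,.124)
p,d=viewer.get_image("side"); m=viewer.camera_model("side"); P=cloud(d,m)
cv2.imwrite("pics/s1.png",cv2.resize(p[150:300,200:400,::-1],(800,600),interpolation=cv2.INTER_CUBIC))
f=np.load("pics/side0.npz"); P=cloud(f["d"],f)
q=P.reshape(-1,3); k=(abs(q[:,0]-526)<75)&(abs(q[:,1]+139)<60)&(abs(q[:,2])<60); q=q[k]
r=fit(q,hcov,(527,-140,.1,8),(20,20,.5,6),8); print("cover side",r.x,r.fun/len(q))
q=P.reshape(-1,3); k=(abs(q[:,0]-545)<130)&(abs(q[:,1]-149)<75)&(abs(q[:,2])<100); q=q[k]
r=fit(q,hdis,(545,149,-.1,8),(25,25,.3,6),15); print("disp side",r.x,r.fun/len(q))
```

```text
shift cm [-0.29  0.54 10.05] roll deg -0.3 at [ 503.6 -147.   118.5] -3.023 t 2.18
cover side [ 5.22751370e+02 -1.40944209e+02  1.44131023e-01  6.82144191e+00] 1.0786295239984836
disp side [ 5.42277006e+02  1.45625758e+02 -1.05885838e-01  6.70266023e+00] 5.872185601212237
```

Call:
arm_command(series=[100, -0.1, 0.4, 3, -1, 100, -0.1, 0.4, 6, -1, 100, -0.1, 0.4, 9, -1, 100, -0.1, 0.4, 9.5, -1, 100, -0.1, 0.4, 10.1, -1])

```text
clock: 2.65
eef_pos: [504.4, -134.4, 18.8]
tool_rot: [3.14, -0.002, -3.0]
force: [-0.1, -0.1, 1.1]
width: 85.7
gripper_force: 0.0
```

Call:
arm_command(series=[30, 0, 0, 0, 0, 10, 0, 0, 0, 0, 5, 0, 0, 0, 0, 0, 0, 0, 0, 0, 0, 0, 0, 0, 0])

```text
clock: 3.07
eef_pos: [505.7, -135.6, 20.4]
tool_rot: [-3.141, 0.002, -3.001]
force: [-0.6, 0.2, 0.5]
width: 25.3
gripper_force: 0.0
```

Call:
arm_command(series=[0, 0, 0, 0, 0, 0, 0, 0, 0, 0, 0, 0, 0, 0, 0, 0, 0, 0, 0, 0, 0, 0, 0, 0, 0])

```text
clock: 3.48
eef_pos: [505.6, -135.9, 20.3]
tool_rot: [-3.141, 0.001, -3.002]
force: [-0.7, 0.0, 7.2]
width: 9.7
gripper_force: 58.6
```

Run:
```python
from h import *
p,d=viewer.get_image("side")
cv2.imwrite("pics/s2.png",cv2.resize(p[200:290,250:370,::-1],(800,600),interpolation=cv2.INTER_CUBIC))
```

```text
(no output)
```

View pics/s2.png

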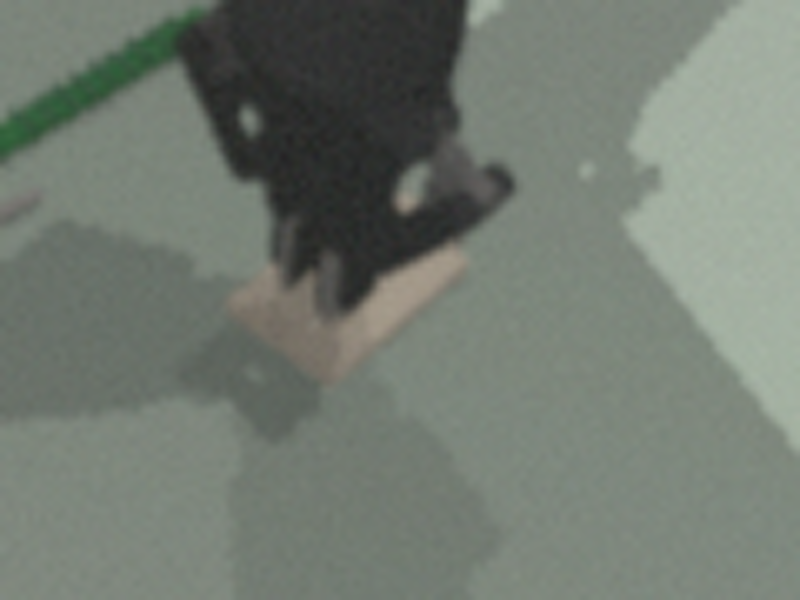

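Call:
arm_command(series=[0, 0, 0, -1, 0, 0, 0, 0, -4, 0, 0, 0, 0, -7, 0, 0, 0, 0, -10, 0, 0, 0, 0, -13, 0])

```text
clock: 3.95
eef_pos: [504.5, -135.2, 151.1]
tool_rot: [3.141, -0.0, -3.001]
force: [0.7, -0.0, 0.2]
width: 9.6
gripper_force: 58.8
```

Call:
arm_command(series=[0, -0.4, 3, 0, 0, 0, -0.8, 6, 0, 0, 0, -1.2, 9, 0, 0, 0, -1.6, 12, 0, 0, 0, -2, 15, 0, 0])

```text
clock: 4.37
eef_pos: [503.3, 17.3, 150.0]
tool_rot: [3.141, 0.0, -3.001]
force: [0.6, 0.3, -1.1]
width: 9.8
gripper_force: 58.8
```

Call:
arm_command(series=[0, -0.4, 3, 0, 3, 0, -0.8, 6, 0, 6, 0, -1.2, 9, 0, 9, 0, -1.6, 12, 0, 12, 0, -1.7, 13.5, 0, 13.7])

```text
clock: 4.78
eef_pos: [501.1, 156.9, 149.9]
tool_rot: [3.139, 0.0, 3.046]
force: [0.6, 0.6, -0.8]
width: 9.6
gripper_force: 58.8
```

Call:
arm_command(series=[0, 0, 0, 0, 0, 0, 0, 0, 0, 0, 0, 0, 0, 0, 0, 0, 0, 0, 0, 0, 0, 0, 0, 0, 0])

```text
clock: 5.2
eef_pos: [501.8, 150.3, 149.4]
tool_rot: [-3.141, -0.0, 3.041]
force: [-0.5, -1.4, -1.0]
width: 9.4
gripper_force: 58.8
```

Run:
```python
from fit import *
go(502.1,151.4,150,-.1)
s=monitor.read_state(); e=s["eef_pos"]; w=s["tool_rot"][2]-np.pi
for n in("top","side"):
    p,d=viewer.get_image(n); m=viewer.camera_model(n); P=cloud(d,m); np.savez(f"pics/{n}1.npz",p=p,d=d,**m)
    c=m["mtx"]@(m["R"]@e+m["t"]); print(n,c[:2]/c[2])
    q=P.reshape(-1,3); X,Y=loc(q,(e[0],e[1],w)); Z=q[:,2]-e[2]
    k=(X>10)&(X<85)&(abs(Y)<32)&(Z>-20)&(Z<-2)  # ahead of gripper
    print(k.sum(), "X pct",np.percentile(X[k],[1,50,95,99]),"Y",np.percentile(Y[k],[1,5,50,95,99]),"Z",np.median(Z[k]))
    for a in range(10,80,5):
        j=k&(X>=a)&(X<a+5)
        if j.sum()>3: print(a,int(j.sum()),np.round(np.percentile(Y[j],[3,50,97]),1),round(np.median(Z[j]),1))
    u,v=(c[:2]/c[2]).astype(int); 
    if n=="side": cv2.imwrite("pics/s3.png",cv2.resize(p[v-60:v+45,u-70:u+70,::-1],(800,600),interpolation=cv2.INTER_CUBIC))
```

```text
shift cm [-0.02  0.11 -0.06] roll deg -0.0 at [501.8 150.3 149.4] 3.041 t 5.2
top [188.36287127 181.09132767]
86 X pct [30.2711397  52.12291058 66.84231242 67.38453223] Y [-25.45500129 -24.88885623 -15.42830901  -2.02045656   0.23845912] Z -7.210284158492513
30 7 [-24.9 -22.2 -19.6] -6.7
35 9 [-24.3 -21.8 -16.9] -5.6
40 9 [-24.  -19.2 -14.2] -5.8
45 13 [-24.7 -18.4 -10.6] -7.6
50 17 [-25.3 -15.2  -6.8] -6.7
55 12 [-24.1  -9.5  -3.2] -8.5
60 12 [-13.7  -6.8  -0.5] -8.3
65 7 [-13.6  -6.5   0.4] -9.5
side [225.08612943 145.59291534]
192 X pct [11.11779349 36.19890758 60.42410585 63.64676337] Y [-28.80837727 -27.15176075  -9.92430134  16.55593472  21.28127995] Z -8.36446002730203
10 14 [-26.7 -21.2  -5.4] -8.6
15 15 [-27.4 -19.1  -2.1] -8.2
20 15 [-26.8 -11.    9.1] -8.4
25 24 [-28.6  -6.7  17.3] -7.9
30 19 [-28.4 -12.7  19.3] -8.5
35 27 [-27.6  -5.2  18.3] -7.9
40 20 [-27.8  -5.6  19.3] -7.7
45 22 [-26.3  -9.4  18.4] -8.3
50 14 [-27.3  -1.9  20.4] -8.6
55 11 [-16.9  -8.3   6.1] -10.8
60 11 [-16.1  -3.1   9.7] -11.4
```

View pics/s3.png

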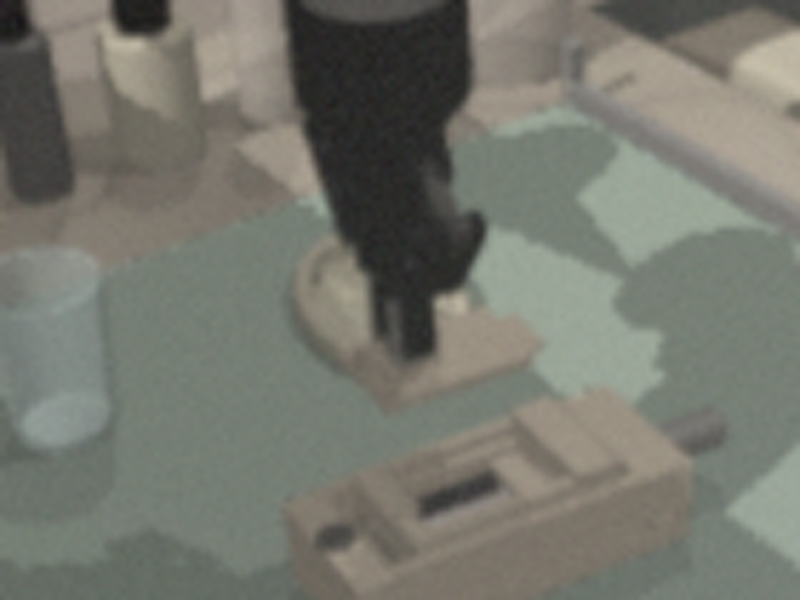

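Run:
```python
from fit import *
s=monitor.read_state(); e=s["eef_pos"]; w=s["tool_rot"][2]-np.pi; yd=-.10
def hcr(X,Y):  # cradle in mid place
    h=50+0*X
    for a,b,c,d,z in((-51.5,28.5,-33.5,33.5,55),(28.5,50,-33.5,33.5,58.5),):
        g=box(X,Y,a,b,c,d); h=h*(1-g)+z*g
    for a,b,c,d,z in((-44,28.5,-26.5,26.5,49),(-44,28.5,-19,19,44.7)):
        g=box(X,Y,a,b,c,d); h=h*(1-g)+z*g
    return h
def hc(X,Y): return -20+np.maximum(26*box(X,Y,-40,37,-25,25),23*box(X,Y,37,49,-15,15))
def z0(z):return z
for n in("top","side"):
    f=np.load(f"pics/{n}0.npz"); q=cloud(f["d"],f).reshape(-1,3)
    x,y=loc(q,(543.9,147.2,yd)); k=(x>-40)&(x<54)&(abs(y)<38)&(q[:,2]>35)&(q[:,2]<90)
    a=fit(q[k],hcr,(543.9,147.2,yd,9),(14,8,.1,8),8); print(n,"cradle",np.round(a.x,3),a.fun/k.sum())
    f=np.load(f"pics/{n}1.npz"); q=cloud(f["d"],f).reshape(-1,3); br=f["p"].reshape(-1,3).min(1)
    x,y=loc(q,(e[0],e[1],w)); k=(x>14)&(x<85)&(abs(y)<40)&(q[:,2]<e[2]+5)&(br>70)
    q=q[k].copy(); b0=e[2]-13.5; q[:,2]=np.maximum(q[:,2],b0-20)
    b=fit(q,hc,(e[0]+17,e[1]-2,w,b0),(8,8,.1,5),8); print("cover",np.round(b.x,3),b.fun/len(q))
    print(" cover in tool",np.round(np.r_[np.ravel(loc(b.x[None,:3],(e[0],e[1],w))),b.x[2]-w,b.x[3]-e[2]],3))
    d=np.ravel(loc(b.x[None,:3],a.x)); print(" cover in cradle",d,b.x[2]-a.x[2],b.x[3]-a.x[3])
```

```text
top cradle [ 5.48668e+02  1.47780e+02 -1.04000e-01  9.89100e+00] 2.5714751951178156
cover [ 5.21237e+02  1.45741e+02 -7.00000e-02  1.35885e+02] 1.6397900766234204
 cover in tool [ 19.792  -3.152   0.03  -13.5  ]
 cover in cradle [-27.0688896   -4.88619838] 0.03461828481128501 125.99387480865211
side cradle [ 5.46087e+02  1.47080e+02 -1.17000e-01  8.36000e+00] 2.294594480388827
cover [ 5.16995e+02  1.41333e+02 -7.40000e-02  1.35884e+02] 2.094706164948258
 cover in tool [ 16.012  -7.963   0.026 -13.501]
 cover in cradle [-28.22195071  -9.10594933] 0.04294984922201177 127.52439673276962
```

Call:
arm_command(series=[0, -0.3, 0.3, 1.5, 0.5, 0, -0.3, 0.3, 3, 0.5, 0, -0.3, 0.3, 4.5, 0.5, 0, -0.3, 0.3, 5, 0.5, 0, -0.3, 0.3, 5, 0.5])

```text
clock: 5.72
eef_pos: [504.1, 153.9, 98.2]
tool_rot: [-3.14, -0.003, 3.034]
force: [-0.1, -0.5, -0.2]
width: 9.7
gripper_force: 58.8
```

Call:
arm_command(series=[0, 0, 0, 0.3, 0, 0, 0, 0, 0.6, 0, 0, 0, 0, 0.9, 0, 0, 0, 0, 0.9, 0, 0, 0, 0, 0.9, 0])

```text
clock: 6.13
eef_pos: [505.1, 154.7, 90.5]
tool_rot: [3.141, 0.0, 3.034]
force: [0.4, -0.5, -1.1]
width: 9.8
gripper_force: 58.8
```

Run:
```python
from fit import *
go(505.3,153.1,88,-.11)
p,d=viewer.get_image("top"); m=viewer.camera_model("top"); np.savez("pics/top2.npz",p=p,d=d,**m)
p2,d2=viewer.get_image("side"); m2=viewer.camera_model("side"); np.savez("pics/side2.npz",p=p2,d=d2,**m2)
a=cv2.resize(p[125:215,165:225,::-1],(400,600),interpolation=cv2.INTER_CUBIC); b=cv2.resize(p2[130:220,195:255,::-1],(400,600),interpolation=cv2.INTER_CUBIC)
cv2.imwrite("pics/c4.png",np.hstack([a,b]))
```

```text
shift cm [-0.04 -0.16  0.25] roll deg 0.2 at [505.1 154.7  90.5] 3.034 t 6.13
```

View pics/c4.png

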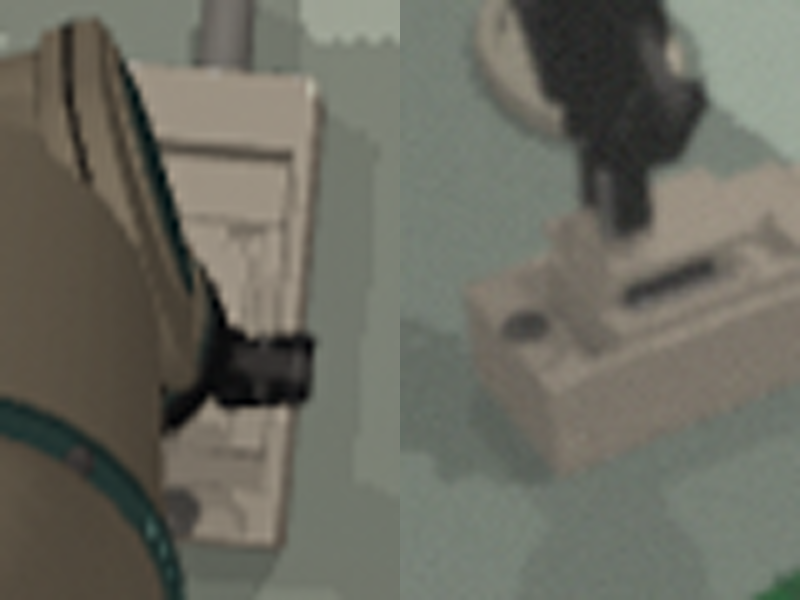

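Call:
arm_command(series=[0, 0, -0.2, 0, 0, 0, 0, -0.2, 0.1, 0, 0, 0, -0.2, 0.2, 0, 0, 0, -0.2, 0.2, 0, 0, 0, -0.2, 0.2, 0])

```text
clock: 6.65
eef_pos: [504.7, 152.7, 88.2]
tool_rot: [-3.142, -0.0, 3.034]
force: [-0.2, 0.0, -1.5]
width: 9.8
gripper_force: 58.8
```

Call:
arm_command(series=[0, 0, 0, 0.1, 0, 0, 0, 0, 0.1, 0, 0, 0, 0, 0.1, 0, 0, 0, 0, 0.2, 0, 0, 0, 0, 0.2, 0])

```text
clock: 7.07
eef_pos: [504.7, 152.8, 86.5]
tool_rot: [3.141, -0.0, 3.035]
force: [-0.7, -1.1, 2.4]
width: 10.0
gripper_force: 59.3
```

Call:
arm_command(series=[0, 0, 0, 0.1, 0, 0, 0, 0, 0.1, 0, 0, 0, 0, 0.1, 0, 0, 0, 0, 0.1, 0, 0, 0, 0, 0.1, 0])

```text
clock: 7.48
eef_pos: [504.5, 152.8, 86.0]
tool_rot: [3.141, -0.0, 3.035]
force: [-2.7, -0.2, 7.7]
width: 10.0
gripper_force: 59.9
```

Call:
arm_command(series=[13, 0, 0, 0, 0, 14, 0, 0, 0, 0, 16, 0, 0, 0, 0, 18, 0, 0, 0, 0, 20, 0, 0, 0, 0])

```text
clock: 7.9
eef_pos: [504.7, 152.6, 85.1]
tool_rot: [-3.141, -0.0, 3.034]
force: [0.2, 0.1, -0.0]
width: 17.0
gripper_force: 0.0
```

Run:
```python
from fit import *
go(505.3,153.1,88,-.11)
p2,d2=viewer.get_image("side"); m2=viewer.camera_model("side"); np.savez("pics/side3.npz",p=p2,d=d2,**m2)
cv2.imwrite("pics/c5.png",cv2.resize(p2[130:220,180:300,::-1],(800,600),interpolation=cv2.INTER_CUBIC))
```

```text
shift cm [-0.05  0.06 -0.29] roll deg 0.2 at [504.7 152.6  85.1] 3.034 t 7.9
```

View pics/c5.png

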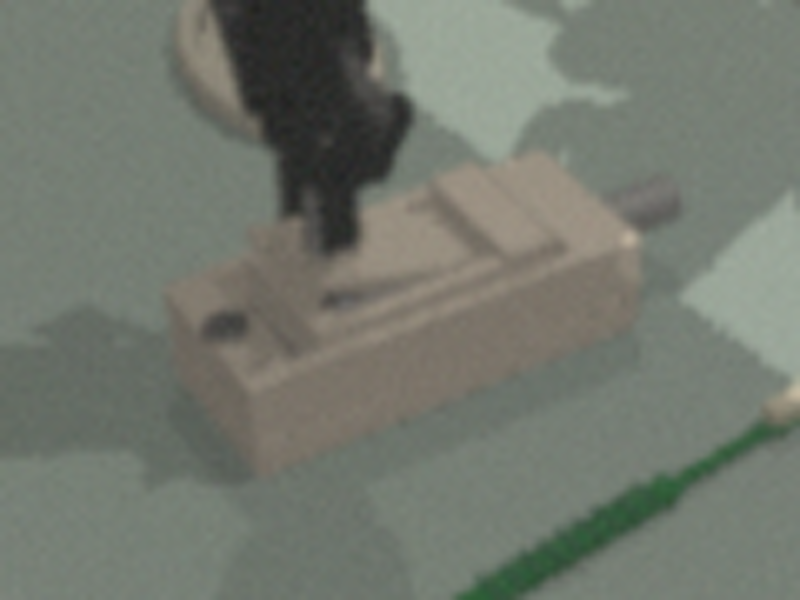

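Call:
arm_command(series=[20, 0, 0, 0.1, 0, 15, 0, 0, 0.2, 0, 0, 0, 0, 0.2, 0, 0, 0, 0, 0.2, 0, 0, 0, 0, 0.2, 0])

```text
clock: 8.37
eef_pos: [504.8, 152.6, 83.2]
tool_rot: [-3.142, -0.0, 3.034]
force: [1.3, -1.1, 0.2]
width: 10.4
gripper_force: 58.8
```

Run:
```python
from fit import *
s=monitor.read_state(); e=s["eef_pos"]; w=s["tool_rot"][2]-np.pi; print(e,s["force"])
f=dict(p=0)
p,d=viewer.get_image("side"); m=viewer.camera_model("side"); q=cloud(d,m).reshape(-1,3); br=p.reshape(-1,3).min(1)
C=(546.09,147.08,-.11); X,Y=loc(q,C); Z=q[:,2]-8.4
for a in range(-30,54,4):
    r=[a]
    for lo,hi in((-33,-27),(-24,-17),(-13,-8),(-5,5)):
        k=(X>=a)&(X<a+4)&(Y>lo)&(Y<hi)&(Z>30)&(Z<90)&(br>70); r+= [round(float(np.median(Z[k])),1) if k.sum()>1 else None]
    print(r)
```

```text
[504.7672801  152.63662753  83.24776876] [ 1.32726502 -1.05110992  0.17565798]
[-30, 54.4, 65.2, 43.7, 58.8]
[-26, None, 62.9, 53.6, None]
[-22, 54.3, None, 62.6, 63.2]
[-18, 54.7, 60.8, 45.1, 61.9]
[-14, 54.9, 55.2, None, 59.8]
[-10, 55.9, 59.7, 49.9, 59.1]
[-6, None, None, None, 59.7]
[-2, None, 57.1, None, 57.7]
[2, 54.4, None, None, 55.9]
[6, 55.9, None, None, 56.0]
[10, 56.1, None, None, None]
[14, 54.3, None, None, 51.1]
[18, None, None, 48.6, 49.1]
[22, 53.4, None, None, None]
[26, 57.8, 56.1, 51.6, 54.3]
[30, 52.0, 57.7, 53.0, 58.0]
[34, 58.4, 58.1, None, 58.4]
[38, 57.3, 58.2, 57.7, 58.7]
[42, None, 59.5, None, 59.5]
[46, 58.7, None, 58.1, 57.5]
[50, 56.9, None, None, None]
```

Call:
arm_command(series=[0, -0.2, 0, 0, 0, 0, -0.4, 0, 0, 0, 0, -0.6, 0, 0, 0, 0, -0.8, 0, 0, 0, 0, -0.8, 0, 0, 0])

```text
clock: 8.83
eef_pos: [513.4, 151.7, 83.3]
tool_rot: [3.141, 0.001, 3.034]
force: [1.4, -0.1, -0.6]
width: 9.9
gripper_force: 58.7
```

Call:
arm_command(series=[0, -0.1, 0, 0, 0, 0, -0.2, 0, 0, 0, 0, -0.3, 0, 0, 0, 0, -0.4, 0, 0, 0, 0, -0.4, 0, 0, 0])

```text
clock: 9.25
eef_pos: [517.0, 151.4, 83.3]
tool_rot: [3.142, 0.0, 3.034]
force: [0.3, 0.4, -1.2]
width: 10.0
gripper_force: 58.7
```

Call:
arm_command(series=[0, -0.1, 0, 0, 0, 0, -0.2, 0, 0, 0, 0, -0.2, 0, 0, 0, 0, -0.2, 0, 0, 0, 0, -0.2, 0, 0, 0])

```text
clock: 9.67
eef_pos: [518.7, 151.2, 83.3]
tool_rot: [3.142, 0.0, 3.034]
force: [-0.8, -0.3, -0.4]
width: 10.1
gripper_force: 58.7
```

Call:
arm_command(series=[0, -0.1, 0, 0, 0, 0, -0.1, 0, 0, 0, 0, -0.1, 0, 0, 0, 0, -0.1, 0, 0, 0, 0, -0.1, 0, 0, 0])

```text
clock: 10.08
eef_pos: [519.7, 151.1, 83.3]
tool_rot: [3.142, 0.0, 3.034]
force: [0.8, -0.5, -0.4]
width: 10.2
gripper_force: 58.7
```

Call:
arm_command(series=[0, -0.1, 0, 0, 0, 0, -0.1, 0, 0, 0, 0, -0.1, 0, 0, 0, 0, -0.1, 0, 0, 0, 0, -0.1, 0, 0, 0])

```text
clock: 10.5
eef_pos: [520.7, 151.0, 83.3]
tool_rot: [3.142, 0.0, 3.034]
force: [0.4, 0.2, -1.0]
width: 10.1
gripper_force: 59.2
```

Call:
arm_command(series=[0, -0.1, 0, 0, 0, 0, -0.1, 0, 0, 0, 0, -0.1, 0, 0, 0, 0, -0.1, 0, 0, 0, 0, -0.1, 0, 0, 0])

```text
clock: 10.92
eef_pos: [521.4, 150.9, 83.2]
tool_rot: [-3.142, -0.001, 3.035]
force: [-1.5, 0.6, 0.5]
width: 9.9
gripper_force: 59.3
```

Call:
arm_command(series=[0, -0.1, 0, 0, 0, 0, -0.1, 0, 0, 0, 0, -0.1, 0, 0, 0, 0, -0.1, 0, 0, 0, 0, -0.1, 0, 0, 0])

```text
clock: 11.33
eef_pos: [521.8, 150.8, 83.1]
tool_rot: [-3.141, -0.002, 3.035]
force: [-4.0, 0.4, 1.6]
width: 9.8
gripper_force: 59.4
```

Call:
arm_command(series=[14, 0.05, 0, 0, 0, 17, 0.05, 0, 0, 0, 20, 0.05, 0, 0, 0, 25, 0.05, 0, 0, 0, 25, 0.05, 0, 0, 0])

```text
clock: 11.75
eef_pos: [523.2, 150.7, 83.5]
tool_rot: [3.141, 0.002, 3.034]
force: [1.1, 0.4, 0.1]
width: 21.4
gripper_force: 0.0
```

Call:
arm_command(series=[25, 0, 0, -1, 0, 25, 0, 0, -2, 0, 25, 0, 0, -3, 0, 0, 0, 0, -3, 0, 0, 0, 0, -3, 0])

```text
clock: 12.17
eef_pos: [523.0, 151.1, 114.5]
tool_rot: [3.14, 0.002, 3.034]
force: [0.4, 0.3, 0.4]
width: 0.3
gripper_force: 0.0
```

Run:
```python
from fit import *
s=monitor.read_state(); e=s["eef_pos"]; w=s["tool_rot"][2]-np.pi; print(e,s["force"],s["width"])
p,d=viewer.get_image("side"); m=viewer.camera_model("side"); q=cloud(d,m).reshape(-1,3); br=p.reshape(-1,3).min(1)
cv2.imwrite("pics/c6.png",cv2.resize(p[130:220,180:300,::-1],(800,600),interpolation=cv2.INTER_CUBIC))
C=(546.09,147.08,-.11); X,Y=loc(q,C); Z=q[:,2]-8.4
for a in range(-70,54,4):
    r=[a]
    for lo,hi in((-33,-27),(-24,-13),(-6,6)):
        k=(X>=a)&(X<a+4)&(Y>lo)&(Y<hi)&(Z>30)&(Z<90)&(br>70); r+= [round(float(np.median(Z[k])),1) if k.sum()>1 else None]
    print(r)
```

```text
[523.00171279 151.05652763 114.53601463] [0.37402023 0.30830016 0.35201047] 0.3415562102717152
[-70, None, None, 58.9]
[-66, 53.7, 44.3, 46.0]
[-62, 55.5, 55.1, 60.2]
[-58, 56.6, 56.5, 62.8]
[-54, None, 56.2, 63.7]
[-50, 54.1, 63.2, 64.0]
[-46, 57.4, 62.1, 70.5]
[-42, None, 62.9, 76.4]
[-38, 55.7, 62.7, 73.7]
[-34, 56.0, 53.7, 75.2]
[-30, 54.8, 62.7, 74.8]
[-26, None, 60.8, None]
[-22, 56.5, 60.4, 74.0]
[-18, None, 58.4, 72.8]
[-14, 53.9, 58.9, 73.4]
[-10, 56.1, 59.7, 59.6]
[-6, 55.0, 58.8, 58.5]
[-2, None, 58.6, 57.5]
[2, None, 57.6, 58.3]
[6, 54.4, 56.3, 57.0]
[10, None, 55.6, 56.0]
[14, 54.9, 56.4, 56.1]
[18, 55.0, None, 55.4]
[22, 53.3, 55.4, 55.5]
[26, 57.2, 56.1, 54.8]
[30, 58.9, 59.1, 57.9]
[34, 58.7, 57.8, 58.1]
[38, 58.6, 58.8, 57.3]
[42, 58.7, 59.3, 58.0]
[46, None, 58.4, 58.7]
[50, None, None, None]
```

View pics/c6.png

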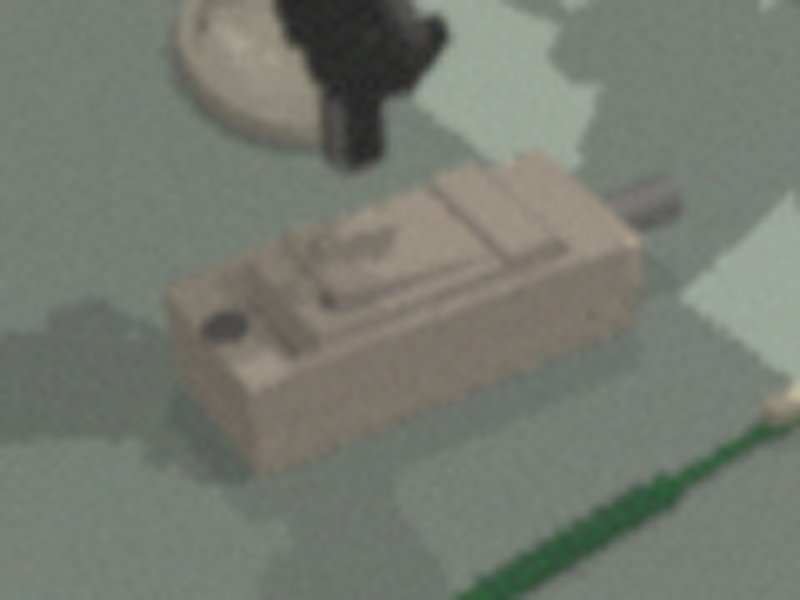

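Call:
arm_command(series=[0, 1.1, -0.1, 0, 0, 0, 1.1, -0.1, 0.7, 0, 0, 1.1, -0.1, 1.5, 0, 0, 1.1, -0.1, 2.3, 0, 0, 1.1, -0.1, 2.6, 0])

```text
clock: 12.63
eef_pos: [510.4, 150.9, 85.8]
tool_rot: [-3.141, -0.003, 3.034]
force: [-3.2, 0.0, 11.8]
width: -0.1
gripper_force: 5.7
```

Call:
arm_command(series=[0, 0, 0, 0.1, 0, 0, 0, 0, 0.1, 0, 0, 0, 0, 0.2, 0, 0, 0, 0, 0.2, 0, 0, 0, 0, 0.2, 0])

```text
clock: 13.05
eef_pos: [511.3, 150.9, 84.7]
tool_rot: [-3.141, -0.0, 3.034]
force: [-0.0, -0.1, 0.2]
width: 0.2
gripper_force: 0.0
```

Call:
arm_command(series=[0, 0, 0, 0.05, 0, 0, 0, 0, 0.1, 0, 0, 0, 0, 0.1, 0, 0, 0, 0, 0.1, 0, 0, 0, 0, 0.1, 0])

```text
clock: 13.47
eef_pos: [511.1, 150.9, 84.2]
tool_rot: [-3.142, -0.0, 3.034]
force: [0.0, 0.4, -0.7]
width: 0.2
gripper_force: 0.0
```

Call:
arm_command(series=[0, 0, 0, 0.1, 0, 0, 0, 0, 0.2, 0, 0, 0, 0, 0.2, 0, 0, 0, 0, 0.2, 0, 0, 0, 0, 0.2, 0])

```text
clock: 13.88
eef_pos: [511.1, 151.0, 82.3]
tool_rot: [3.142, 0.0, 3.034]
force: [0.2, 0.2, 1.4]
width: -0.1
gripper_force: 0.3
```

Call:
arm_command(series=[0, 0, 0, 0.1, 0, 0, 0, 0, 0.2, 0, 0, 0, 0, 0.2, 0, 0, 0, 0, 0.2, 0, 0, 0, 0, 0.2, 0])

```text
clock: 14.3
eef_pos: [511.2, 150.9, 80.1]
tool_rot: [-3.142, 0.0, 3.034]
force: [0.2, -0.7, 0.2]
width: 0.2
gripper_force: 0.0
```

Call:
arm_command(series=[0, 0, 0, 0.1, 0, 0, 0, 0, 0.1, 0, 0, 0, 0, 0.1, 0, 0, 0, 0, 0.1, 0, 0, 0, 0, 0.1, 0])

```text
clock: 14.72
eef_pos: [511.2, 151.0, 79.3]
tool_rot: [3.142, 0.0, 3.034]
force: [0.3, 0.3, -0.1]
width: 0.0
gripper_force: 0.0
```

Call:
arm_command(series=[0, 0, 0, 0.1, 0, 0, 0, 0, 0.1, 0, 0, 0, 0, 0.1, 0, 0, 0, 0, 0.1, 0, 0, 0, 0, 0.1, 0])

```text
clock: 15.13
eef_pos: [511.1, 151.1, 78.9]
tool_rot: [3.141, 0.0, 3.035]
force: [-1.9, 0.1, 5.1]
width: -0.1
gripper_force: 2.9
```

Call:
arm_command(series=[0, 0, 0, 0.05, 0, 0, 0, 0, 0.05, 0, 0, 0, 0, 0.05, 0, 0, 0, 0, 0.05, 0, 0, 0, 0, 0.05, 0])

```text
clock: 15.55
eef_pos: [511.1, 151.1, 78.8]
tool_rot: [3.141, 0.0, 3.035]
force: [-2.6, -0.0, 9.4]
width: -0.0
gripper_force: 4.9
```

Call:
arm_command(series=[0, 0, 0, -1, 0, 0, 0, 0, -3, 0, 0, 0, 0, -6, 0, 0, 0, 0, -9, 0, 0, 0, 0, -10, 0])

```text
clock: 15.97
eef_pos: [513.3, 151.5, 182.0]
tool_rot: [3.139, 0.006, 3.034]
force: [1.3, 0.0, 0.3]
width: -0.2
gripper_force: 0.0
```

Run:
```python
from fit import *
p,d=viewer.get_image("side"); m=viewer.camera_model("side"); q=cloud(d,m).reshape(-1,3); br=p.reshape(-1,3).min(1)
cv2.imwrite("pics/c7.png",cv2.resize(p[130:220,180:300,::-1],(800,600),interpolation=cv2.INTER_CUBIC))
C=(546.09,147.08,-.11); X,Y=loc(q,C); Z=q[:,2]-8.4
for a in range(-62,34,4):
    r=[a]
    for lo,hi in((-33,-27),(-24,-13),(-6,6),(10,22)):
        k=(X>=a)&(X<a+4)&(Y>lo)&(Y<hi)&(Z>30)&(Z<90)&(br>70); r+= [round(float(np.median(Z[k])),1) if k.sum()>1 else None]
    print(r)
```

```text
[-62, 54.8, 56.0, 60.3, 53.6]
[-58, 54.4, 55.8, 64.0, 58.4]
[-54, 54.9, 55.3, None, None]
[-50, 55.2, 55.5, 62.0, 55.8]
[-46, None, 53.6, 69.0, 54.7]
[-42, None, 54.9, 68.7, 56.1]
[-38, 53.9, 55.1, 69.0, None]
[-34, 52.2, None, 65.2, None]
[-30, 48.1, 55.3, 68.4, None]
[-26, 53.4, 53.8, 68.6, None]
[-22, 53.1, 54.8, 64.2, None]
[-18, 54.1, 54.0, 66.3, None]
[-14, None, 54.3, 61.3, None]
[-10, 55.2, 55.0, 54.8, None]
[-6, None, 56.1, 55.1, None]
[-2, 55.1, 54.4, 54.3, 54.6]
[2, 55.1, 54.4, 54.3, 55.0]
[6, 56.5, 55.0, 55.6, 55.0]
[10, 54.6, 55.1, 55.1, 54.6]
[14, 54.4, 53.8, 55.2, 55.5]
[18, 54.2, 54.5, 55.6, 54.5]
[22, 54.5, 54.1, 55.4, 55.0]
[26, 55.5, 57.2, 58.3, 59.0]
[30, 55.1, 58.5, 58.7, 57.9]
```

View pics/c7.png

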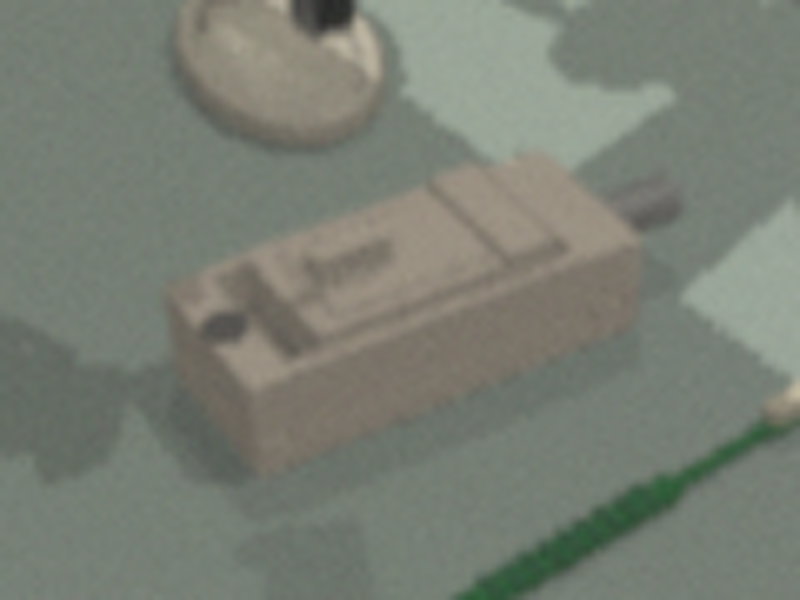

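```bash
python3 -c "
from cell import workorder
print(workorder.finish_job())"
```

```text
the job is handed in; nothing more can be done
None
```

The battery cover went in tongue first under the brow at a slant of about 0.24 rad. I then pressed it down at no more than about 12 N measured on the tool. The last picture shows it level and flush with the bay walls, so the catch should have sprung over it. The gripper is clear and the job is handed in, but it returned no verdict and I had no direct reading of the catch.

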